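Give the way-oil pump a stroke under its push-latch cover

ROBOT

A 7-joint arm with a two-finger parallel gripper is mounted at the origin on the work surface. World frame = base frame: x ahead of the robot, y to its left, z up, the work surface at z = 0. Lengths are in mm, angles in rad, forces in N, time in s.
With the tool pointing down it reaches from about 350 to 775 mm from the base axis. Payload 3.1 kg.
Tool frame: the origin (TCP) lies midway between the tips of the shut fingers; the grasp point (between the pads) lies 19 mm behind it (grip_point_offset is the distance from the TCP to the grasp point, in mm); z points along the fingers, y is the direction in which the jaws open and shut (so a half turn about z gives the same grasp; the last joint's range is limited). The gripper opens to 85 mm and grips with 20 to 120 N. Pads are 22 mm wide; open, the fingers measure 114 mm over their backs; the gripper's body (76 mm by 85 mm) begins 54 mm behind the grasp point. The pads swing forward as they close: fully open they stand 13 mm farther back than shut.
Start: joints at [-1.359, 0.311, 0.014, 1.512, -0.004, 1.319, -0.027], TCP at [138.068, 532.405, 231.304] pointing down, gripper open.
Joint ranges: [-2.7, 2.7], [-0.3, 1.91], [-1.27, 1.3], [0.12, 2.57], [-1.44, 4.58], [0.2, 2.03], [-3.05, 3.05]. Speed limits (rad/s): [2.79, 2.79, 3.14, 3.14, 3.14, 3.14, 3.14].

INTERFACE

Orientations are given as a rotation vector (axis times angle).
In Python, from bench import * gives the robot as it stands. The module is installed in compiled form; this text tells all that it offers.
- The arm moves only by the tool step_arm, never from a script. Its argument "moves" is a list that holds one entry, the list of rows, each a list of 5 numbers: the shift along the tool's x, y, z in cm, then the turn about the tool's z in rad, then the closure, from 0 (fully open) to 1 (shut). A call has 1 to 12 rows; each row shifts and turns the commanded pose from where the row before left it, along the tool's axes as they then stand; what a row does not reach is not made up. A row lasts 1/12 s, in which the tool goes at most 41.7 mm and 7.16 degrees, less where a joint would pass 70% of its speed; a pose out of reach is approached as far as the arm can. A call with a gripper value outside its range is refused whole. The fingers move at their own pace and stop on an object; "grip_force" is the grip in N (left out, the last holds). Time passes only in rows, so rows that do not move let the fingers close. It gives the time, the measured TCP pose, the force and the opening at its end, in the units of the state.
- get_state(): the state, without advancing time (a new reading comes with each control period).
- capture(name): name is "side" or "top"; returns the picture (480x640x3 uint8, red, green, blue); there is no depth.
- calibration(name): a dict with "K" (3x3 intrinsics, pixels), "dist_coeffs" ([k1, k2, p1, p2, k3] as OpenCV has them; the pictures are not rectified), "origin" and "attitude" of the camera in the world. Camera axes: x right, y up, looking along -z (the intrinsics and any distortion apply to the point x, -y, -z); pixel columns grow to the right and rows downward; lengths in mm; the calibration is good to about 2 mm. A picture is of the moment at which its call begins. calibration takes no time and is no camera call.
- sign_off(): hands the job in, once; it reports no verdict.
The state is a dict: "t": time; "joint_pos": joint angles; "joint_velocities": joint speeds; "effort": joint torques, N m; "tool_pos": TCP position; "eef_rot": TCP orientation; "contact_force": force on the tool from outside, world axes, zero at the start; "moment": the same for the moment, N m; "gripper_width": finger opening in mm.
Only numpy, scipy, OpenCV 4.12 (cv2) and the standard library are available. Lean on these libraries where they do the work, as an engineer would, in place of code of your own. Each camera call takes 0.05 s, during which the arm holds its last target.

TASK

Give the machine's oil pump one stroke: on the green pump box, press the push-latch cover in and let go so that it pops wide open, push the round pump plunger all the way down and let it come back up, then push the cover shut and press it in until it latches and stays closed on its own. Do it all with the fingertips: pick nothing up, and leave the loose things around the box where they are.

Things in the scene. Friction and masses are not known exactly. Their poses are not given: they have to be found in the camera images.
- pump_box: Green steel box fixed to the bench, 150 x 150 mm, 90 mm high. Origin: centre of its underside. Its -x side, with the hinge, looks roughly to the robot; y left, z up. The well in its top (x -54 to +56, y -61 to +61 mm, 60 deep) holds the plunger and, far left, the cover's catch (x 28 to 54, y 22 to 54 mm, to 66 mm above the bench), and is closed by the grey cover.
- cover_hinge (a point): Middle of the cover's hinge axis (along the box's y), at x -50 mm of the box, 90 mm above the bench. To shut the open cover, push its outer face, from the robot's side, over and down round this axis (2 to 4 N), then press it in to its stop and let go: it rises back to 0 and stays. A further full press would open it again.
- cover_press (a point): Where to press: on the cover's outer (when shut, upper) face, on the middle line, 75 mm from the hinge axis. The cover is a flat grey plate reaching 3 to 103 mm from the axis, 116 mm wide, 8 thick; its outer face lies 7 mm off the axis' plane, 97 mm above the bench when shut. Pressing in takes 3 to 6 N; 15 N against the stop does no harm. z: the outer face's normal.
- cover (a joint): Cover angle, rad: 0 shut and latched, 1.75 wide open (just past upright, outer face to the robot), -0.074 pressed in to its firm stop (5.5 mm down at cover_press). Push-push latch: press beyond -0.06 (best to the stop) and let go, and a spring swings it wide open in about 1.5 s, following the finger: draw it 110 mm or more straight up to let the cover pass.
- plunger_top (a point): Centre of the top of the pump plunger: a round black flat button, 30 mm across, in the well at x 12, y -15 mm of the box, its top 74 mm above the bench when up. Press it straight down with closed fingers. The open cover stands about 60 mm from it on the hinge side, to 190 mm above the bench: keep the gripper's wide side along the box's y.
- plunger (a joint): Stroke of the pump plunger in m: 0 up, 0.010 fully down; a spring returns it. 2 N to start, 7 N fully down.
- collar: Loose bystander: steel ring 60 mm across, 28 mm high, left of the box. Origin at its underside.
- wrench: Loose bystander: wrench lying between the robot and the box.
- oiler: Loose bystander: small aluminium oil can with a conical spout, 48 mm across, 85 mm high, right of the box.
- level: Loose bystander: short aluminium spirit level, 200 x 35 x 20 mm, lying beyond the box.
- screwdriver: Loose bystander: screwdriver lying on the bench.
- shaft: Loose bystander: steel shaft 34 mm across, 160 mm long, lying on the bench.
- drink: Loose bystander: closed drink bottle 62 mm across, 190 mm high, standing to the right.
There are look-alikes about, which are no part of the job. Leave any pink or purple look-alike of the pump_box alone.

How it is judged (in metres and radians):
On the way, in this order (a step that is already met when the one before it is completed fails the run):
1. the latched cover is pressed in (value of joint cover below -0.04 rad).
2. the cover has popped wide open (value of joint cover above 1.3 rad and value of joint plunger below 0.002 m), for 0.1 s.
3. the plunger is pushed all the way down with the cover open (value of joint plunger above 0.008 m and value of joint cover above 1.3 rad), for 0.1 s.
4. the plunger is back up with the cover still open (all of step 2), for 0.1 s.
5. the cover is latched shut with no finger on it (value of joint cover between -0.02 and 0.02 rad and contact force between the fingers and cover below 0.3 N), for 0.3 s.
At the end, for the whole second after the job is handed in: The cover is shut and held by its latch alone (joint within 0.02 rad of 0), the plunger is up (within 2 mm), and no loose bystander was shifted by more than 25 mm or lifted (value of joint cover between -0.02 and 0.02 rad and value of joint plunger below 0.002 m); the robot touches nothing.
It fails at once if a loose bystander is shifted by more than 25 mm, lifted or carried (distance of any of collar, wrench, oiler, level, screwdriver, shaft, drink from where it was at the start of the episode above 0.025 m).
It also fails if it takes over 58 s, if anything falls off the work surface, if the arm or the gripper's body presses on something with over 40 N, if the wrist force passes 120 N, or if a joint passes its speed limit or range.

## Working session

There is one attempt and no reset: what is moved stays moved. The work goes in short steps, Python scripts to look and compute and a tool call to move; the robot and the scene stay as the last step left them, time stands still between calls to the robot, and variables do not carry over. Pictures are saved under pics/ and viewed, and the job is handed in when it is done.

Besides the shell and the picture viewer there is one more tool, called after ">>>" by a JSON object that holds its "name" and its "arguments", one argument or row to a line. step_arm: Moves the arm, as the interface text tells. Its arguments: {"type":"object","properties":{"moves":{"type":"array"},"grip_force":{"type":"number"}},"required":["moves"]}

```bash
mkdir -p pics
python3 - <<'E'
from bench import *
import cv2
s=get_state();print(s)
for n in("side","top"):
    c=calibration(n);print(n,c)
    cv2.imwrite(f"pics/{n}0.png",cv2.cvtColor(capture(n),cv2.COLOR_RGB2BGR))
E
```

```text
{'t': 0.0, 'joint_pos': array([-1.35869066,  0.31172976,  0.01400121,  1.5130681 , -0.00439676,
        1.3192024 , -0.02721766]), 'joint_velocities': array([ 4.23199596e-04,  3.39622721e-04,  2.06191642e-03, -1.70816897e-05,
       -5.42524843e-05, -2.57334900e-03,  9.39666283e-05]), 'effort': array([ 2.24130154e-04, -3.79928327e+01,  1.46220932e-01, -2.30589044e+01,
        1.23215443e-02,  1.38840481e-02, -6.52008580e-06]), 'tool_pos': array([137.90903664, 531.66901523, 230.21440466]), 'eef_rot': array([-0.39750278, -3.11614129,  0.00372038]), 'contact_force': array([-0.07261632, -0.49612185, -0.03949807]), 'moment': array([-0.01727309,  0.0196508 ,  0.00271925]), 'gripper_width': 84.97207551409372}
side {'K': array([[608.75962531,   0.        , 325.95756716],
       [  0.        , 608.75962531, 235.41467937],
       [  0.        ,   0.        ,   1.        ]]), 'dist_coeffs': array([0.02945682, 0.        , 0.        , 0.        , 0.        ]), 'origin': array([ 298.0764301 , 1286.91848555, 1106.48540044]), 'attitude': array([ 0.06625913, -1.35078871, -2.69765037])}
top {'K': array([[436.56242359,   0.        , 324.80402459],
       [  0.        , 436.56242359, 238.14598968],
       [  0.        ,   0.        ,   1.        ]]), 'dist_coeffs': array([-0.00824619,  0.        ,  0.        ,  0.        ,  0.        ]), 'origin': array([ 330.29363722,  -64.39442665, 1106.55282862]), 'attitude': array([ 0.11368793, -0.11376472, -1.55801794])}
```

View pics/side0.png

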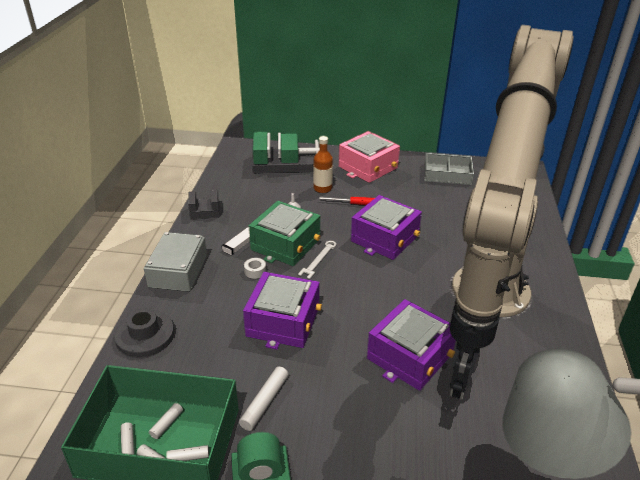

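View pics/top0.png

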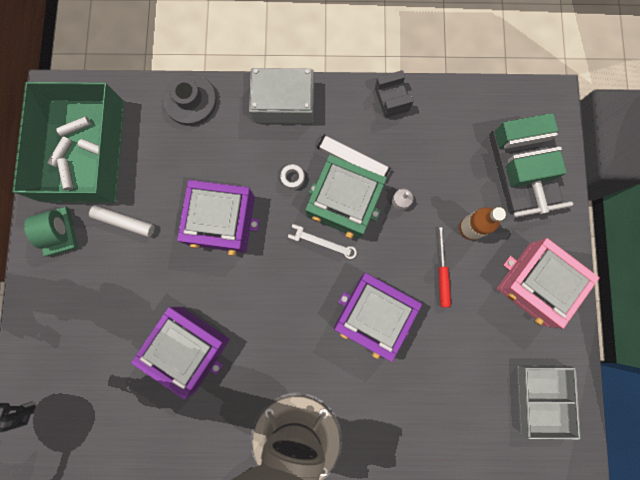

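The green box is at about (347,196) in top and (285,232) in side. The collar, wrench, level and oiler stand close around it. I'll zoom in next.

```bash
cat > h.py <<'E'
import numpy as np, cv2
from scipy.spatial.transform import Rotation as R
from bench import calibration
F=np.diag([1.,-1,-1])
def proj(n,P):
    c=calibration(n);P=np.atleast_2d(np.asarray(P,float))
    Rw=F@R.from_rotvec(c["attitude"]).as_matrix().T
    return cv2.projectPoints(P,cv2.Rodrigues(Rw)[0],-Rw@c["origin"],c["K"],c["dist_coeffs"])[0][:,0]
def onplane(n,uv,z):
    c=calibration(n);u=cv2.undistortPoints(np.array(uv,float).reshape(-1,1,2),c["K"],c["dist_coeffs"])[:,0]
    d=np.c_[u,np.ones(len(u))]@F@R.from_rotvec(c["attitude"]).as_matrix().T
    return c["origin"]+d*((z-c["origin"][2])/d[:,2])[:,None]
def boxw(pose,P):
    x,y,a=pose;P=np.atleast_2d(np.asarray(P,float));c,s=np.cos(a),np.sin(a)
    return np.c_[x+c*P[:,0]-s*P[:,1],y+s*P[:,0]+c*P[:,1],P[:,2]]
E
python3 - <<'E'
from h import *
a=cv2.imread("pics/top0.png")[125:270,260:430];cv2.imwrite("pics/topz.png",cv2.resize(a,None,fx=4,fy=4,interpolation=cv2.INTER_CUBIC))
a=cv2.imread("pics/side0.png")[180:300,200:360];cv2.imwrite("pics/sidez.png",cv2.resize(a,None,fx=5,fy=5,interpolation=cv2.INTER_CUBIC)[:600])
print(onplane("top",[[347,190],[292,176]],90),onplane("side",[[285,222]],90))
E
```

```text
[[ 595.6634076  -115.67665955   90.        ]
 [ 628.92496433   16.5971473    90.        ]] [[ 582.34968926 -105.18133764   90.        ]]
```

View pics/topz.png

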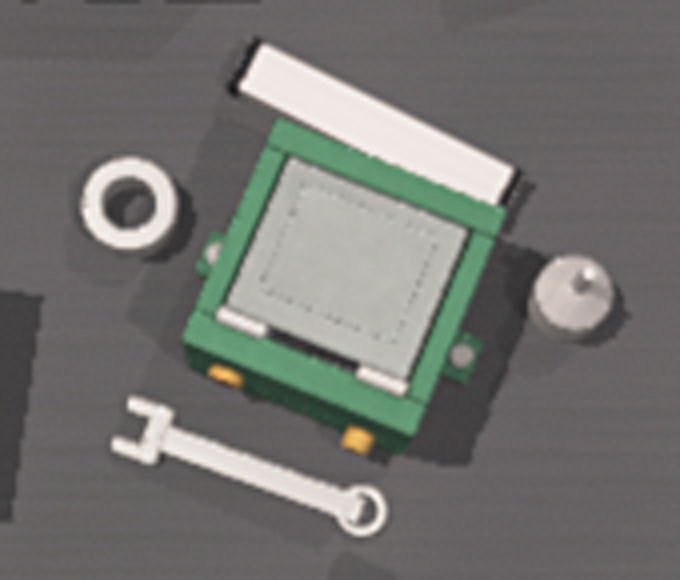

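View pics/sidez.png

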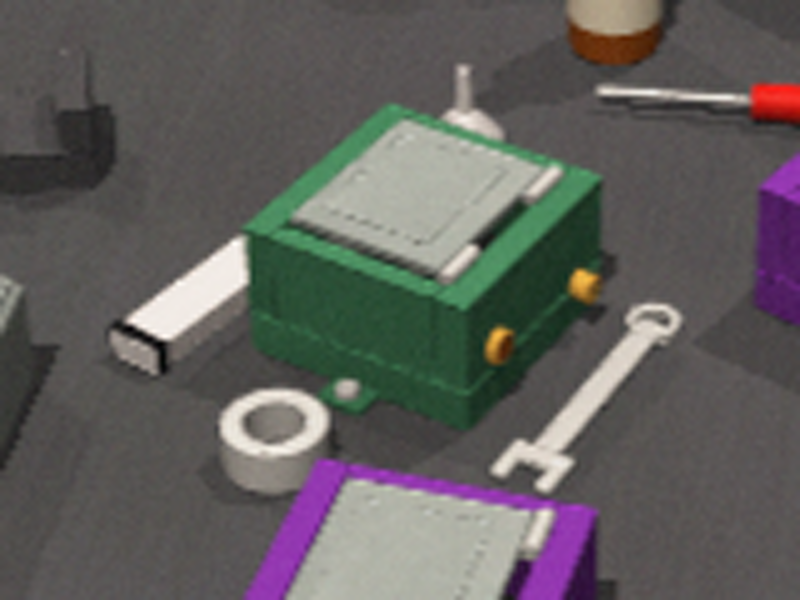

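Run:
```python
from h import *
from scipy.optimize import least_squares
q=lambda z,f,o:(np.array(z,float)+.5)/f-.5+o
# order: far-left, far-right, near-right, near-left
T=q([[275,121],[505,211],[418,405],[187,340]],4,[260,125])
S=q([[247,232],[390,105],[602,178],[463,305]],5,[200,180])
C=np.array([[75,75],[75,-75],[-75,-75],[-75,75]])
def res(p,sel,h):
    P=boxw(p[:3],np.c_[C,np.full(4,h)]);o=[]
    if 't' in sel:o.append((proj("top",P)-T)*2.5)
    if 's' in sel:o.append((proj("side",P)-S)*2.)
    return np.concatenate(o).ravel()
for sel in("t","s","ts"):
    r=least_squares(lambda p:res(p,sel,90),[590,-110,-.3]);print(sel,r.x,np.round(r.fun,1))
r=least_squares(lambda p:res(p[:3],'ts',p[3]),[590,-110,-.3,90]);print(r.x)
p=r.x[:3].copy();p=least_squares(lambda p:res(p,'ts',90),[590,-110,-.3]).x
for nm,s in(("top",4),("side",5)):
    o=[260,125] if nm=="top" else [200,180]
    a=cv2.imread(f"pics/{nm}z.png")
    for L in([*np.c_[C,[90]*4]],[[-47,58,97],[53,58,97],[53,-58,97],[-47,-58,97]]):
        u=(proj(nm,boxw(p,L))-o+.5)*s-.5
        cv2.polylines(a,[np.int32(np.round(u))],True,(0,0,255),1)
    cv2.imwrite(f"pics/{nm}fit.png",a)
```

```text
t [ 5.91852816e+02 -1.13746514e+02 -3.54567715e-01] [-0.9 -5.6  1.  -8.4  1.8 14.1 -2.  -0.8]
s [ 5.84819575e+02 -1.14716166e+02 -3.91035346e-01] [-1.8 -1.6 -0.4 -0.9  0.9 -0.4  1.3  2.4]
ts [ 5.89644146e+02 -1.14114053e+02 -3.62957803e-01] [ 0.3 -3.8  1.8 -5.4  1.4 16.8 -2.   0.6 -4.9 -0.5 -5.6 -0.7 -3.  -1.6
 -0.1  2. ]
[ 5.89876092e+02 -1.14363229e+02 -3.62960924e-01  8.89139162e+01]
```

View pics/topfit.png

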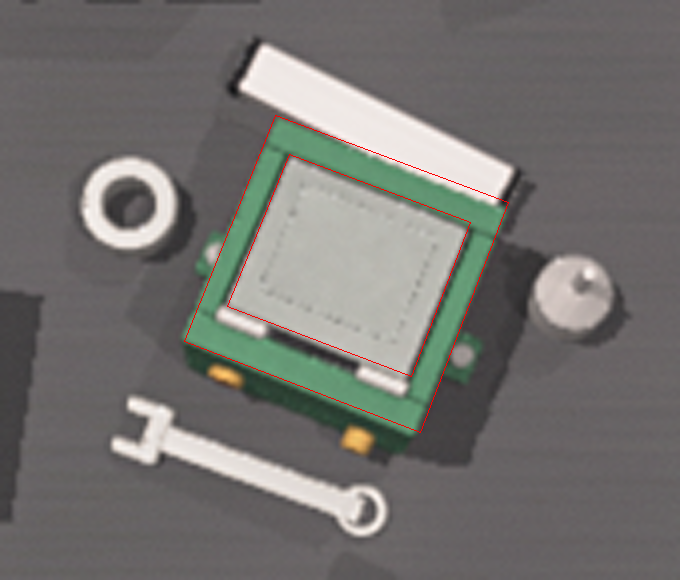

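View pics/sidefit.png

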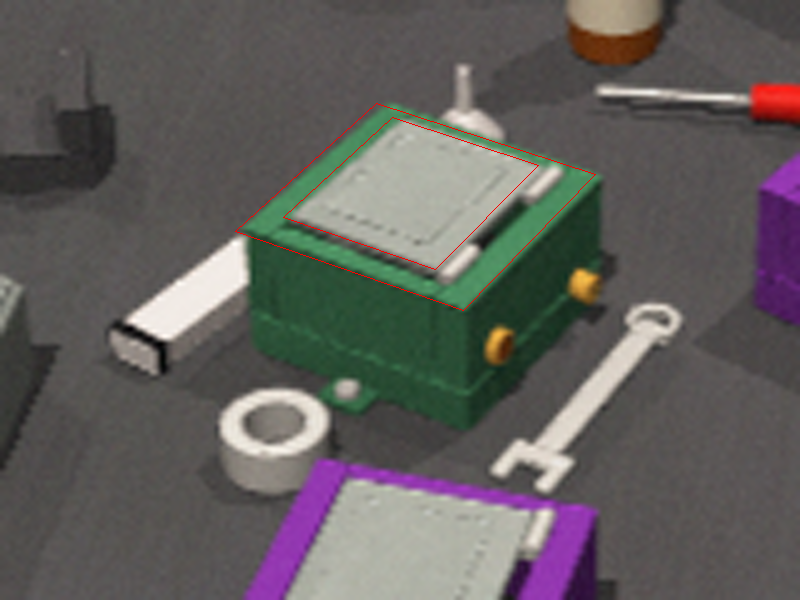

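Run:
```python
from h import *
a=cv2.imread("pics/top0.png")[150:240,300:392];cv2.imwrite("pics/topz2.png",cv2.convertScaleAbs(cv2.resize(a,None,fx=6.5,fy=6.5,interpolation=cv2.INTER_CUBIC),alpha=1.5))
```

```text
(no output)
```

View pics/topz2.png

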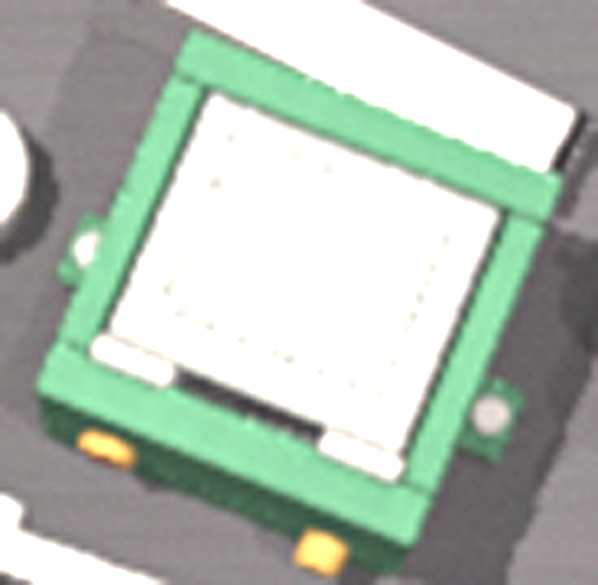

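Run:
```python
from h import *
from scipy.optimize import least_squares
q=lambda z,f,o:(np.array(z,float)+.5)/f-.5+o
T=q([[192,30],[563,178],[413,545],[38,386],[205,92],[500,211]],6.5,[300,150])
S=q([[247,232],[390,105],[602,178],[463,305],[292,218],[402,121]],5,[200,180])
C=np.array([[75,75,90],[75,-75,90],[-75,-75,90],[-75,75,90],[53,58,97],[53,-58,97]])
d0=lambda n,P,d:proj(n,P+np.r_[d,0])
def res(p,sel):
    P=boxw(p[:3],C);o=[]
    if 't' in sel:o.append((proj("top",P)-T)*2.5)
    if 's' in sel:o.append((proj("side",P)-S)*2.)
    return np.concatenate(o).ravel()
for sel in("t","s","ts"):
    r=least_squares(lambda p:res(p,sel),[590,-110,-.3]);print(sel,r.x,np.round(r.fun,1))
p=r.x
print(boxw(p,[[25,0,97],[12,-15,74],[-50,0,90],[75,0,90]]))
```

```text
t [ 5.87772182e+02 -1.12612002e+02 -3.85820500e-01] [-0.8 -1.1  0.5 -0.2 -0.   0.9 -2.2  1.9  1.8 -0.5  0.8 -1. ]
s [ 5.84655757e+02 -1.13644925e+02 -3.86953502e-01] [-1.8 -1.  -0.7 -0.4  0.8 -0.2  1.6  2.8 -0.4 -0.8  0.5 -1.1]
ts [ 5.86761109e+02 -1.12860827e+02 -3.85896182e-01] [-0.6 -0.1  0.8  0.8  0.2  1.9 -2.   3.   2.1  0.5  1.   0.  -3.4 -0.8
 -2.3 -0.3 -0.7 -0.1  0.   3.  -1.9 -0.5 -1.1 -0.9]
[[ 609.92264636 -122.27056605   97.        ]
 [ 592.23280348 -131.27442406   74.        ]
 [ 540.43803452  -94.04134861   90.        ]
 [ 656.24572092 -141.09004434   90.        ]]
```

```bash
cat >> h.py <<'E'
POSE=(586.8,-112.9,-0.386)
def info(targets={}):
    from bench import get_state
    s=get_state();M=R.from_rotvec(s["eef_rot"]).as_matrix();c,sn=np.cos(POSE[2]),np.sin(POSE[2])
    B=np.array([[c,sn,0],[-sn,c,0],[0,0,1]])
    p=B@(s["tool_pos"]-[POSE[0],POSE[1],0])
    print("t",round(s["t"],2),"boxpos",p.round(1),"F box",(B@s["contact_force"]).round(2),"w",round(s["gripper_width"],1))
    bm=B@M;print("tool in box",bm.round(3).tolist(),"turn needed",round(float(np.arctan2(bm[0,1],bm[1,1])),3))
    print("j",s["joint_pos"].round(2))
    for k,v in targets.items(): print(k,"tool shift cm",(M.T@B.T@(np.array(v)-p)/10).round(2))
E
python3 -c "
from h import *
info({'above':[25,0,230]})"
```

```text
t 0.1 boxpos [-658.5  428.2  230.3] F box [0.18 0.86 0.45] w 85.3
tool in box [[-0.991, -0.132, 0.0], [-0.132, 0.991, -0.002], [-0.0, -0.002, -1.0]] turn needed -0.132
j [-1.36  0.31  0.01  1.51 -0.    1.32 -0.03]
above tool shift cm [-62.11 -51.46   0.15]
```

>>> {"name": "step_arm", "arguments": {
  "moves": [
    [[0, 0, 0, 0.066, 1], [0, 0, 0, 0.066, 1], [-2.8, -1.75, 0, 0, 1], [-2.8, -1.75, 0, 0, 1], [-2.8, -1.75, 0, 0, 1], [-2.8, -1.75, 0, 0, 1], [-2.8, -1.75, 0, 0, 1], [-2.8, -1.75, 0, 0, 1], [-2.8, -1.75, 0, 0, 1], [-2.8, -1.75, 0, 0, 1], [-2.8, -1.75, 0, 0, 1], [-2.8, -1.75, 0, 0, 1]]
  ],
  "grip_force": 40
}}

```text
t: 1.1
tool_pos: [332.0, 263.2, 231.0]
eef_rot: [-0.602, -3.083, 0.0]
contact_force: [0.1, 1.2, -0.1]
gripper_width: -0.1
```

```bash
python3 -c "
from h import *
info({'above':[25,0,230]})"
```

```text
t 1.1 boxpos [-377.6  252.5  231. ] F box [-0.35  1.11 -0.13] w -0.1
tool in box [[-1.0, -0.0, -0.0], [-0.0, 1.0, -0.0], [0.0, -0.0, -1.0]] turn needed -0.0
j [-0.97  0.05  0.27  1.83 -0.01  1.26  0.49]
above tool shift cm [-40.25 -25.27   0.1 ]
```

>>> {"name": "step_arm", "arguments": {
  "moves": [
    [[-3.3, -2.1, 0, 0, 1], [-3.3, -2.1, 0, 0, 1], [-3.3, -2.1, 0, 0, 1], [-3.3, -2.1, 0, 0, 1], [-3.3, -2.1, 0, 0, 1], [-3.3, -2.1, 0, 0, 1], [-3.3, -2.1, 0, 0, 1], [-3.3, -2.1, 0, 0, 1], [-3.3, -2.1, 0, 0, 1], [-3.3, -2.1, 0, 0, 1], [-3.3, -2.1, 0, 0, 1], [-0.65, 0, 0, 0, 1]]
  ]
}}

```text
t: 2.1
tool_pos: [588.0, -97.7, 230.4]
eef_rot: [0.619, 3.079, -0.013]
contact_force: [0.8, -1.0, -0.2]
gripper_width: -0.0
```

```bash
python3 -c "
from h import *
info({'above':[25,0,230]})"
```

```text
t 2.1 boxpos [ -4.6  14.5 230.4] F box [ 1.14 -0.65 -0.21] w -0.0
tool in box [[-1.0, 0.011, 0.003], [0.011, 1.0, -0.008], [-0.003, -0.008, -1.0]] turn needed 0.011
j [-0.28  0.45  0.61  1.4  -0.25  1.37  1.51]
above tool shift cm [-2.98 -1.42  0.06]
```

>>> {"name": "step_arm", "arguments": {
  "moves": [
    [[-1.5, -0.7, 0, 0, 1], [-1.5, -0.7, 1, -0.011, 1], [0, 0, 3, 0, 1], [0, 0, 3, 0, 1], [0, 0, 3, 0, 1], [0, 0, 1.5, 0, 1], [0, 0, 0, 0, 1], [0, 0, 0, 0, 1]]
  ]
}}

```text
t: 2.77
tool_pos: [608.8, -111.9, 115.3]
eef_rot: [-0.584, -3.084, 0.0]
contact_force: [-0.7, 0.4, 0.8]
gripper_width: -0.1
```

Run:
```python
from h import *
from bench import capture
info({'above':[25,0,97]})
for n in("side","top"):
    cv2.imwrite(f"pics/{n}1.png",cv2.cvtColor(capture(n),cv2.COLOR_RGB2BGR))
a=cv2.imread("pics/top1.png")[125:270,260:430];b=cv2.imread("pics/side1.png")[160:305,200:370]
cv2.imwrite("pics/z1.png",np.hstack([cv2.resize(x,None,fx=2.3,fy=2.3,interpolation=cv2.INTER_CUBIC) for x in(a,b)]))
```

```text
t 2.77 boxpos [ 20.    9.2 115.3] F box [-0.77  0.15  0.79] w -0.1
tool in box [[-1.0, -0.011, -0.003], [-0.011, 1.0, -0.001], [0.003, -0.001, -1.0]] turn needed -0.011
j [-0.22  0.58  0.57  1.49 -0.33  1.17  1.6 ]
above tool shift cm [-0.49 -0.92  1.83]
```

View pics/z1.png

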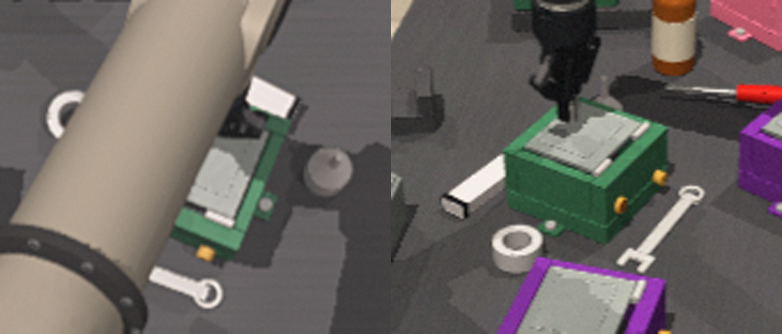

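>>> {"name": "step_arm", "arguments": {
  "moves": [
    [[-0.5, -0.9, 0, 0.011, 1], [0, 0, 0.8, 0, 1], [0, 0, 0.8, 0, 1], [0, 0, 0, 0, 1]]
  ]
}}

```text
t: 3.2
tool_pos: [609.7, -122.6, 98.6]
eef_rot: [-0.603, -3.08, -0.0]
contact_force: [-1.0, -0.0, -1.4]
gripper_width: 0.0
```

```bash
python3 -c "
from h import *
info({'above':[25,0,97]})"
```

```text
t 3.2 boxpos [24.9 -0.3 98.6] F box [-0.87 -0.39 -1.45] w 0.0
tool in box [[-1.0, 0.001, -0.003], [0.001, 1.0, -0.0], [0.003, -0.0, -1.0]] turn needed 0.001
j [-0.2   0.61  0.57  1.5  -0.34  1.14  1.62]
above tool shift cm [-0.01  0.03  0.16]
```

>>> {"name": "step_arm", "arguments": {
  "moves": [
    [[0, 0, 0.2, 0, 1], [0, 0, 0.2, 0, 1], [0, 0, 0.15, 0, 1], [0, 0, 0.15, 0, 1], [0, 0, 0, 0, 1], [0, 0, 0, 0, 1]]
  ]
}}

```text
t: 3.7
tool_pos: [611.2, -122.4, 93.8]
eef_rot: [0.602, 3.083, 0.001]
contact_force: [-1.3, 1.1, 3.7]
gripper_width: 0.1
```

```bash
python3 -c "
from h import *
info({'above':[25,0,97]})"
```

```text
t 3.7 boxpos [26.2  0.4 93.8] F box [-1.64  0.49  3.66] w 0.1
tool in box [[-1.0, -0.0, 0.0], [-0.0, 1.0, 0.0], [-0.0, 0.0, -1.0]] turn needed -0.0
j [-0.2   0.61  0.56  1.5  -0.35  1.13  1.62]
above tool shift cm [ 0.12 -0.04 -0.32]
```

>>> {"name": "step_arm", "arguments": {
  "moves": [
    [[0, 0, 0.2, 0, 1], [0, 0, 0.2, 0, 1], [0, 0, 0.2, 0, 1], [0, 0, 0, 0, 1], [0, 0, 0, 0, 1], [0, 0, 0, 0, 1]]
  ]
}}

```text
t: 4.2
tool_pos: [611.4, -122.4, 90.8]
eef_rot: [0.601, 3.082, 0.003]
contact_force: [-5.4, 2.5, 17.4]
gripper_width: -0.2
```

```bash
python3 -c "
from h import *
info({'above':[25,0,97]})"
```

```text
t 4.2 boxpos [26.4  0.5 90.8] F box [-5.93  0.26 17.37] w -0.2
tool in box [[-1.0, -0.001, 0.001], [-0.001, 1.0, 0.002], [-0.001, 0.002, -1.0]] turn needed -0.001
j [-0.19  0.61  0.56  1.51 -0.35  1.12  1.62]
above tool shift cm [ 0.14 -0.05 -0.62]
```

>>> {"name": "step_arm", "arguments": {
  "moves": [
    [[0, 0, -2, 0, 1], [0, 0, -3.5, 0, 1], [0, 0, -3.5, 0, 1], [0, 0, -3.5, 0, 1], [0, 0, -3.5, 0, 1], [0, 0, -1.5, 0, 1], [0, 0, 0, 0, 1], [0, 0, 0, 0, 1], [0, 0, 0, 0, 1], [0, 0, 0, 0, 1], [0, 0, 0, 0, 1], [0, 0, 0, 0, 1]]
  ]
}}

```text
t: 5.2
tool_pos: [610.5, -122.3, 260.9]
eef_rot: [-0.602, -3.081, 0.0]
contact_force: [0.6, 0.5, -0.1]
gripper_width: 0.2
```

>>> {"name": "step_arm", "arguments": {
  "moves": [
    [[0, 0, 0, 0, 1], [0, 0, 0, 0, 1], [0, 0, 0, 0, 1], [0, 0, 0, 0, 1], [0, 0, 0, 0, 1], [0, 0, 0, 0, 1], [0, 0, 0, 0, 1], [0, 0, 0, 0, 1], [0, 0, 0, 0, 1], [0, 0, 0, 0, 1], [0, 0, 0, 0, 1], [0, 0, 0, 0, 1]]
  ]
}}

```text
t: 6.2
tool_pos: [611.0, -122.6, 262.3]
eef_rot: [0.602, 3.083, 0.0]
contact_force: [0.1, -0.9, -0.7]
gripper_width: -0.1
```

Run:
```python
from h import *
from bench import capture
info({'plunger':[12,-15,74]})
for n in("side","top"):
    cv2.imwrite(f"pics/{n}2.png",cv2.cvtColor(capture(n),cv2.COLOR_RGB2BGR))
a=cv2.imread("pics/top2.png")[125:270,260:430];b=cv2.imread("pics/side2.png")[160:305,200:370]
cv2.imwrite("pics/z2.png",np.hstack([cv2.resize(x,None,fx=2.3,fy=2.3,interpolation=cv2.INTER_CUBIC) for x in(a,b)]))
```

```text
t 6.2 boxpos [2.600e+01 1.000e-01 2.623e+02] F box [ 0.39 -0.78 -0.66] w -0.1
tool in box [[-1.0, -0.0, -0.0], [-0.0, 1.0, 0.0], [0.0, 0.0, -1.0]] turn needed -0.0
j [-0.2   0.5   0.61  1.25 -0.28  1.48  1.56]
plunger tool shift cm [ 1.4  -1.51 18.83]
```

View pics/z2.png

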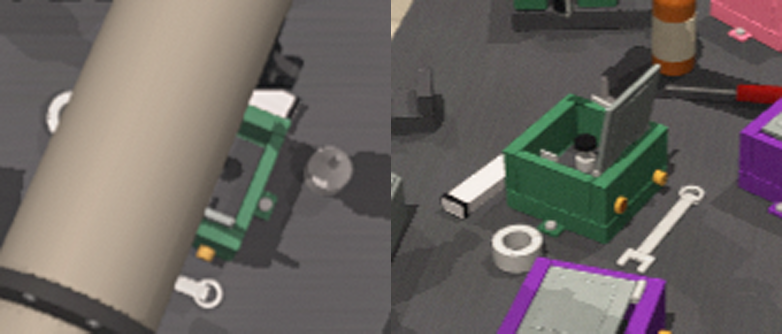

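Run:
```python
from h import *
print(onplane("top",[[360.4,198]],74),onplane("side",[[284.8,221.3]],74),boxw(POSE,[[12,-15,74]]))
print(proj("top",boxw(POSE,[[12,-15,74]])),proj("side",boxw(POSE,[[12,-15,74]])))
```

```text
[[ 580.25024557 -149.00326634   74.        ]] [[ 588.03991884 -130.44684694   74.        ]] [[ 592.26978271 -131.31416512   74.        ]]
[[353.10229432 193.09546271]] [[283.42430919 220.99996755]]
```

>>> {"name": "step_arm", "arguments": {
  "moves": [
    [[0.7, -0.75, 0, 0, 1], [0.7, -0.75, 2, 0, 1], [0, 0, 3, 0, 1], [0, 0, 3, 0, 1], [0, 0, 3, 0, 1], [0, 0, 3, 0, 1], [0, 0, 2.5, 0, 1], [0, 0, 1, 0, 1], [0, 0, 0, 0, 1], [0, 0, 0, 0, 1]]
  ]
}}

```text
t: 7.13
tool_pos: [592.9, -131.4, 87.9]
eef_rot: [0.602, 3.083, -0.0]
contact_force: [-0.1, 0.3, 0.1]
gripper_width: -0.4
```

```bash
python3 -c "
from h import *
info({'plunger':[12,-15,74]})"
```

```text
t 7.13 boxpos [ 12.6 -14.9  87.9] F box [-0.19  0.22  0.08] w -0.4
tool in box [[-1.0, -0.0, 0.001], [-0.0, 1.0, -0.0], [-0.001, -0.0, -1.0]] turn needed -0.0
j [-0.19  0.59  0.57  1.56 -0.34  1.09  1.64]
plunger tool shift cm [ 0.06 -0.01  1.39]
```

>>> {"name": "step_arm", "arguments": {
  "moves": [
    [[0, 0, 0.8, 0, 1], [0, 0, 0.6, 0, 1], [0, 0, 0.5, 0, 1], [0, 0, 0.4, 0, 1], [0, 0, 0.4, 0, 1], [0, 0, 0.2, 0, 1], [0, 0, 0, 0, 1], [0, 0, 0, 0, 1], [0, 0, 0, 0, 1]]
  ]
}}

```text
t: 7.88
tool_pos: [594.0, -131.8, 63.9]
eef_rot: [0.601, 3.079, 0.003]
contact_force: [-5.9, 1.6, 24.1]
gripper_width: 0.1
```

```bash
python3 -c "
from h import *
info({'plunger':[12,-15,74]})"
```

```text
t 7.88 boxpos [ 13.8 -14.8  63.9] F box [-6.11 -0.74 24.14] w 0.1
tool in box [[-1.0, -0.0, 0.004], [-0.0, 1.0, 0.003], [-0.004, 0.003, -1.0]] turn needed -0.0
j [-0.18  0.61  0.55  1.58 -0.36  1.04  1.66]
plunger tool shift cm [ 0.18 -0.01 -1.01]
```

>>> {"name": "step_arm", "arguments": {
  "moves": [
    [[0, 0, -2, 0, 1], [0, 0, -3, 0, 1], [0, 0, -3.5, 0, 1], [0, 0, -3.5, 0, 1], [0, 0, -3.5, 0, 1], [0, 0, -3.5, 0, 1], [0, 0, -1, 0, 1], [0, 0, 0, 0, 1], [0, 0, 0, 0, 1], [0, 0, 0, 0, 1]]
  ]
}}

```text
t: 8.72
tool_pos: [591.2, -130.5, 255.8]
eef_rot: [-0.601, -3.079, -0.001]
contact_force: [-0.1, 0.5, -0.5]
gripper_width: 0.3
```

Run:
```python
from h import *
from bench import capture
info({'near':[-115,0,260]})
b=cv2.cvtColor(capture("side"),cv2.COLOR_RGB2BGR)[130:305,190:380]
cv2.imwrite("pics/z3.png",cv2.resize(b,None,fx=3.3,fy=3.3,interpolation=cv2.INTER_CUBIC))
```

```text
t 8.72 boxpos [ 10.7 -14.7 255.8] F box [-0.25  0.48 -0.54] w 0.3
tool in box [[-1.0, -0.0, -0.004], [-0.0, 1.0, -0.0], [0.004, -0.0, -1.0]] turn needed -0.0
j [-0.21  0.46  0.62  1.31 -0.26  1.45  1.58]
near tool shift cm [12.57  1.47 -0.36]
```

View pics/z3.png

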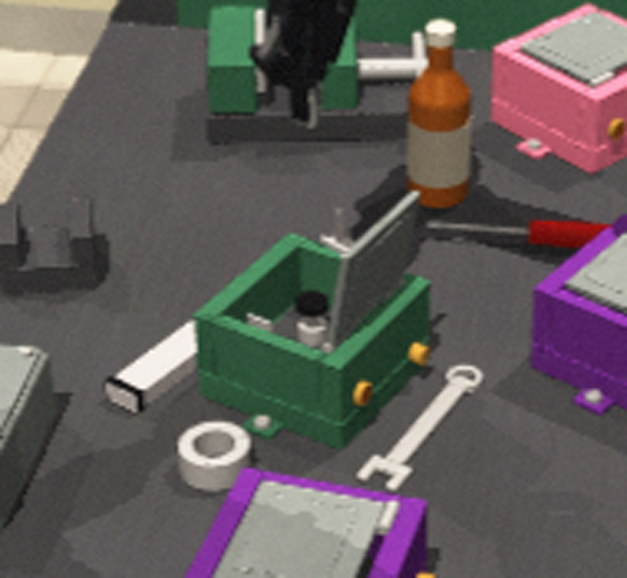

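The plunger is back up, with its black top at (312,303), and the cover is wide open. I'll go over the cover to the robot's side and come down there.

>>> {"name": "step_arm", "arguments": {
  "moves": [
    [[2.5, 0.3, -0.4, 0, 1], [2.5, 0.3, 0, 0, 1], [2.5, 0.3, 0, 0, 1], [2.5, 0.3, 0, 0, 1], [2.5, 0.3, 0, 0, 1], [0, 0, 2, 0, 1], [0, 0, 2.5, 0, 1], [0, 0, 2.5, 0, 1], [0, 0, 2, 0, 1], [0, 0, 0, 0, 1], [0, 0, 0, 0, 1]]
  ]
}}

```text
t: 9.68
tool_pos: [480.3, -69.9, 170.4]
eef_rot: [-0.601, -3.078, 0.002]
contact_force: [0.3, -0.0, 0.8]
gripper_width: -0.0
```

Run:
```python
from h import *
from bench import capture
info({'start':[-90,0,168]})
b=cv2.cvtColor(capture("side"),cv2.COLOR_RGB2BGR)[130:305,190:380]
cv2.imwrite("pics/z4.png",cv2.resize(b,None,fx=3.3,fy=3.3,interpolation=cv2.INTER_CUBIC))
```

```text
t 9.68 boxpos [-114.8   -0.3  170.4] F box [0.29 0.09 0.85] w -0.0
tool in box [[-1.0, -0.0, -0.005], [-0.0, 1.0, -0.002], [0.005, -0.002, -1.0]] turn needed -0.0
j [-0.4   0.25  0.61  1.79 -0.16  1.15  1.45]
start tool shift cm [-2.48  0.03  0.23]
```

View pics/z4.png

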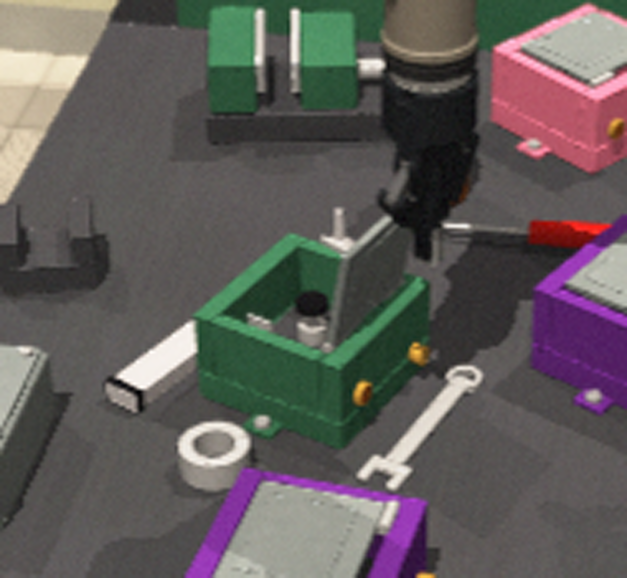

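>>> {"name": "step_arm", "arguments": {
  "moves": [
    [[-1.3, 0, 0, 0, 1], [-1.2, 0, 0, 0, 1], [-1.1, 0, 0, 0, 1], [-1.1, 0, 0, 0, 1], [-1.1, 0, 0.1, 0, 1], [-1.1, 0, 0.1, 0, 1], [-1.1, 0, 0.3, 0, 1], [-1.1, 0, 0.4, 0, 1], [0, 0, 0, 0, 1]]
  ]
}}

```text
t: 10.48
tool_pos: [568.0, -105.2, 163.7]
eef_rot: [0.602, 3.082, -0.001]
contact_force: [-0.6, -0.6, 0.8]
gripper_width: -0.2
```

Run:
```python
from h import *
from bench import capture
info({'next':[-4,0,147]})
b=cv2.cvtColor(capture("side"),cv2.COLOR_RGB2BGR)[130:305,190:380]
cv2.imwrite("pics/z5.png",cv2.resize(b,None,fx=3.3,fy=3.3,interpolation=cv2.INTER_CUBIC))
```

```text
t 10.48 boxpos [-2.030e+01  1.000e-01  1.637e+02] F box [-0.29 -0.76  0.78] w -0.2
tool in box [[-1.0, -0.0, 0.002], [-0.0, 1.0, -0.001], [-0.002, -0.001, -1.0]] turn needed -0.0
j [-0.27  0.45  0.6   1.56 -0.27  1.21  1.56]
next tool shift cm [-1.63 -0.01  1.67]
```

View pics/z5.png

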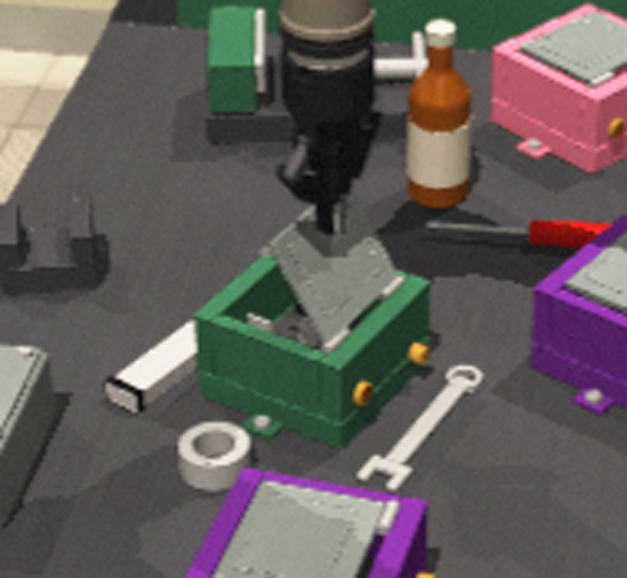

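>>> {"name": "step_arm", "arguments": {
  "moves": [
    [[-0.8, 0, 0.8, 0, 1], [-0.8, 0, 0.9, 0, 1], [-0.7, 0, 0.9, 0, 1], [-0.7, 0, 1.0, 0, 1], [-0.4, 0, 0.9, 0, 1], [-0.4, 0, 1.0, 0, 1], [-0.3, 0, 0.6, 0, 1], [-0.3, 0, 0.4, 0, 1], [0, 0, 0, 0, 1]]
  ]
}}

```text
t: 11.28
tool_pos: [606.9, -120.9, 97.8]
eef_rot: [-0.602, -3.082, -0.0]
contact_force: [-1.2, 0.1, 2.2]
gripper_width: 0.3
```

Run:
```python
from h import *
from bench import capture
info({'press':[25,0,97]})
b=cv2.cvtColor(capture("side"),cv2.COLOR_RGB2BGR)[130:305,190:380]
cv2.imwrite("pics/z6.png",cv2.resize(b,None,fx=3.3,fy=3.3,interpolation=cv2.INTER_CUBIC))
```

```text
t 11.28 boxpos [21.6  0.2 97.8] F box [-1.12 -0.31  2.22] w 0.3
tool in box [[-1.0, -0.0, -0.001], [-0.0, 1.0, -0.0], [0.001, -0.0, -1.0]] turn needed -0.0
j [-0.2   0.6   0.56  1.51 -0.34  1.13  1.61]
press tool shift cm [-0.34 -0.02  0.08]
```

View pics/z6.png

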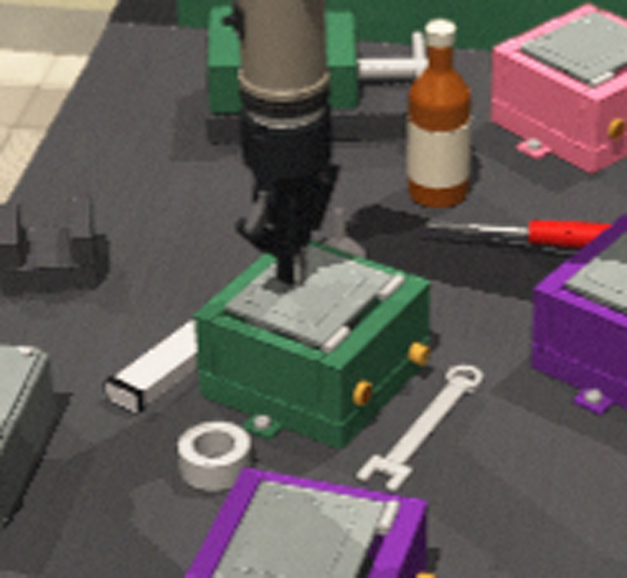

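>>> {"name": "step_arm", "arguments": {
  "moves": [
    [[-0.3, 0, 0.2, 0, 1], [0, 0, 0.2, 0, 1], [0, 0, 0.2, 0, 1], [0, 0, 0.2, 0, 1], [0, 0, 0.2, 0, 1], [0, 0, 0.1, 0, 1], [0, 0, 0, 0, 1], [0, 0, 0, 0, 1], [0, 0, 0, 0, 1]]
  ]
}}

```text
t: 12.08
tool_pos: [610.4, -122.1, 90.8]
eef_rot: [0.602, 3.082, 0.003]
contact_force: [-6.2, 2.0, 17.2]
gripper_width: 0.0
```

```bash
python3 -c "
from h import *
info()"
```

```text
t 12.08 boxpos [25.3  0.4 90.8] F box [-6.52 -0.45 17.22] w 0.0
tool in box [[-1.0, -0.0, 0.001], [-0.0, 1.0, 0.002], [-0.001, 0.002, -1.0]] turn needed -0.0
j [-0.19  0.61  0.56  1.51 -0.35  1.12  1.62]
```

The cover is at its stop with the same z and force as in the opening press. I'll release straight up and check.

>>> {"name": "step_arm", "arguments": {
  "moves": [
    [[0, 0, -1, 0, 1], [0, 0, -2, 0, 1], [0, 0, -3, 0, 1], [0, 0, -3.5, 0, 1], [0, 0, -3.5, 0, 1], [0, 0, -3, 0, 1], [0, 0, 0, 0, 1], [0, 0, 0, 0, 1], [0, 0, 0, 0, 1], [0, 0, 0, 0, 1], [0, 0, 0, 0, 1], [0, 0, 0, 0, 1]]
  ]
}}

```text
t: 13.08
tool_pos: [609.5, -121.9, 245.7]
eef_rot: [-0.602, -3.081, 0.0]
contact_force: [0.1, -0.0, -0.5]
gripper_width: -0.3
```

>>> {"name": "step_arm", "arguments": {
  "moves": [
    [[2, 2, 0, 0, 1], [2, 2, 0, 0, 1], [2, 2, 0, 0, 1], [2, 2, 0, 0, 1], [2, 2, 0, 0, 1], [2, 2, 0, 0, 1], [2, 2, 0, 0, 1], [2, 2, 0, 0, 1], [0, 0, 0, 0, 1], [0, 0, 0, 0, 1], [0, 0, 0, 0, 1], [0, 0, 0, 0, 1]]
  ]
}}

```text
t: 14.08
tool_pos: [522.3, 84.4, 247.2]
eef_rot: [0.606, 3.082, -0.002]
contact_force: [-0.2, -0.3, 0.2]
gripper_width: -0.2
```

Run:
```python
from h import *
from bench import capture
info()
for n in("side","top"):
    cv2.imwrite(f"pics/{n}7.png",cv2.cvtColor(capture(n),cv2.COLOR_RGB2BGR))
a=cv2.imread("pics/top7.png")[125:270,240:430];b=cv2.imread("pics/side7.png")[170:315,190:380]
a0=cv2.imread("pics/top0.png")[125:270,240:430];b0=cv2.imread("pics/side0.png")[170:315,190:380]
f=lambda x:cv2.resize(x,None,fx=2,fy=2,interpolation=cv2.INTER_CUBIC)
cv2.imwrite("pics/z7.png",np.vstack([np.hstack([f(a),f(b)]),np.hstack([f(a0),f(b0)])]))
```

```text
t 14.08 boxpos [-134.   158.6  247.2] F box [-0.05 -0.31  0.16] w -0.2
tool in box [[-1.0, 0.002, 0.001], [0.002, 1.0, -0.001], [-0.001, -0.001, -1.0]] turn needed 0.002
j [-0.63  0.28  0.56  1.56 -0.15  1.35  1.13]
```

View pics/z7.png

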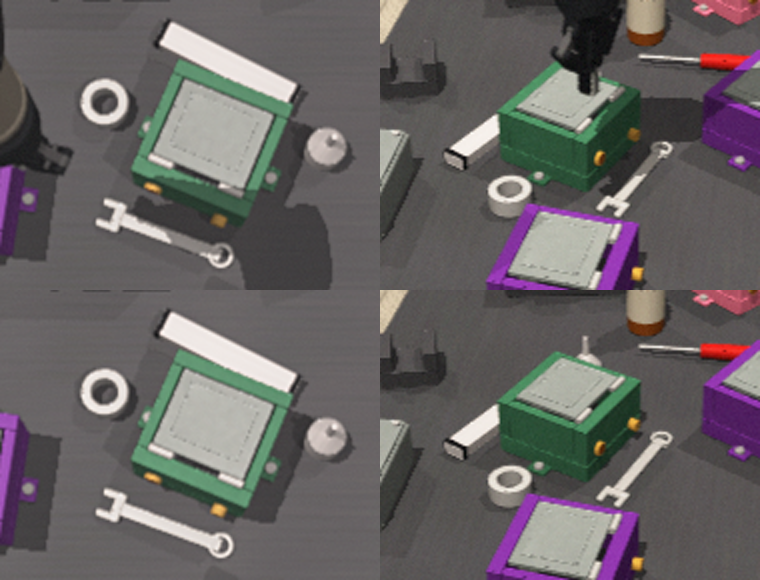

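The cover has stayed shut for 2 s, and both views match the start. All the bystanders are where they were.

```bash
python3 -c "
from bench import *
print(sign_off())"
```

```text
the job is handed in; nothing more can be done
None
```

I gave the green box's pump one full stroke and latched its cover shut again, all with closed fingertips. I handed the job in at about 14 s.

- **Opening press:** the cover went in to its stop (TCP z 90.8 mm, about 17 N). After I drew up, both pictures showed it wide open.
- **Plunger:** it went fully down (TCP z 63.9 mm, about 24 N against its stop), and the next picture showed it back up.
- **Closing:** I swung the cover over from the robot's side and pressed it to the stop, again at z 90.8 mm and about 17 N. It then stayed closed on its own for nearly 2 s.
- **Last checks:** both views matched the starting pictures. The collar, wrench, oiler and level near the box had not visibly moved. The arm was clear, and the contact force was about 0.

**Disagreements:**
- My first box fit used a misread corner in the top picture, which I corrected. After that, the two views differed by about 3 mm.
- The top-view pixel I took for the plunger was about 20 mm off, probably because the arm hid part of it. The side view agreed with the model to about 4 mm, so I used the model position.
- I did not measure the cover angle or the plunger stroke directly; I inferred both from the pictures, TCP height and force.

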